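# Unlock and push in the breaker button of a power chassis

## Robot

A 6-joint arm with a two-finger parallel gripper is mounted at the origin on the work surface. World frame = base frame: x ahead of the robot, y to its left, z up, the work surface at z = 0. Lengths are in m, angles in degrees, forces in N, time in s.
With the tool pointing down it reaches from about 0.325 to 0.9 m from the base axis. Payload 6.1 kg.
Tool frame: the origin (TCP) lies at the centre of the arm's flange, where the gripper is bolted on; the fingertips stand 182 mm ahead of it and the grasp point (between the pads) lies 164 mm ahead of it; y points along the fingers, z is the direction in which the jaws open and shut, and the axes are right-handed (so a half turn about y gives the same grasp; the last joint's range is limited). The gripper opens to 87 mm and grips with 3 to 60 N. Pads are 19 mm wide; open, the fingers measure 117 mm over their backs; the gripper's body (75 mm by 190 mm) begins 51 mm behind the grasp point.
Start: joints at [66.801, 12.628, 87.462, -0, 79.91, -7.225], TCP at [0.172, 0.601, 0.405] pointing down, gripper open.
Joint ranges: [-170.65, 170.65], [-52.31, 119.04], [5.05, 147.46], [-71.25, 251.25], [11.57, 151.72], [-153.62, 153.62]. Speed limits (degrees/s): [147.25, 147.25, 172.46, 180, 180, 180].

## Interface

Orientations are given as [roll, pitch, yaw] about the fixed x, y, z axes, in that order (R = Rz(yaw) Ry(pitch) Rx(roll)).
In Python, from rig import get_state, get_image, camera_info, job_done gives the robot as it stands.
- The arm moves only by the shell command python3 -m handwheel 'ROWS'. ROWS is JSON, a list of rows, each an object with "travel": the shift along the tool's x, y, z in mm, a list of three; "turn": the turn about the tool's y in degrees; "fingers": the opening, from -1 (shut) to 1 (fully open), so that 0 is half open. A call has 1 to 8 rows; each row is the pose to reach, as a shift and turn from the pose commanded when the call began, along the tool's axes at that moment; what a row does not reach only later rows make up. A row lasts 1/12 s, in which the tool goes at most 41.7 mm and 7.16 degrees, less where a joint would pass 70% of its speed; a pose out of reach is approached as far as the arm can. A call with a gripper value outside its range is refused whole. The fingers move at their own pace and stop on an object; the grip force is fixed at half the most. Time passes only in rows, so rows that repeat a pose let the fingers close. It gives the time, the measured TCP pose, the force and the opening at its end, in the units of the state.
- get_state(): the state, without advancing time (a new reading comes with each control period).
- get_image(name): name is "side" or "top"; returns the picture (420x560x3 uint8, red, green, blue); there is no depth.
- camera_info(name): a dict with "fov_y" (degrees; the focal length in pixels is half the picture's height over the tangent of half this angle, whatever the lens; pixels are square), "cx", "cy" (the principal point, pixels), "pose" (4x4, takes a point from camera to world coordinates). Camera axes: x right, y up, looking along -z (the intrinsics and any distortion apply to the point x, -y, -z); pixel columns grow to the right and rows downward; lengths in m; the calibration is good to about 2 mm. A picture is of the moment at which its call begins. camera_info takes no time and is no camera call.
- job_done(): hands the job in, once; it reports no verdict.
The state is a dict: "clock": time; "joint_pos": joint angles; "qvel": joint speeds; "tau": joint torques, N m; "tool_pos": TCP position; "orientation": TCP orientation; "ft_force": force on the tool from outside, world axes, zero at the start; "wrist_torque": the same for the moment, N m; "grip_width": finger opening in m.
Only numpy, scipy, OpenCV 4.12 (cv2) and the standard library are available. Lean on these libraries where they do the work, as an engineer would, in place of code of your own. Each camera call takes 0.05 s, during which the arm holds its last target. There are 200 camera calls.

## Task

A rack power chassis lies face up on the bench with two locked switch blocks. On the block with the round button, push the lock tab all the way aside by its post until it stops, then push the round button fully in; leave its tab unlocked and the button in. Leave the block with the square button as it is and do not disturb the things lying around.

Things in the scene. Friction and masses are not known exactly. Their poses are not given: they have to be found in the camera images.
- switch_round: Switch block with the round button, fixed on the chassis: black housing 130 x 120 x 25 mm (own x -85 to +45 mm, y -35 to +85 mm). Origin: on its underside below the button's axis, 60 mm above the bench; z up, x from the post to the button, y the way the tab slides to unlock. Yaw up to about 0.45 rad.
- button_round_top (a point): Centre of the top face of the round button head (disc, 48 mm across), plastic, 16 mm thick, on a 20 mm wide stem. Not pressed, its top is 61 mm above the block's origin, 36 mm above the housing.
- button_round (a joint): How far the round button is pushed in, m: 0 out, 0.012 fully in. It moves straight down against about 5 N and stays where it is left (no spring). While the tab's prongs are under its head they stop it after 2 mm; it is free once the tab has slid about 38 mm.
- tab_round_post (a point): Centre of the top of the round button's lock-tab post. Aluminium, 16 x 16 mm in plan, top 45 mm above the housing. From its foot a bar 16 mm wide (8 to 18 mm above the housing) runs along the block's x to a fork around the button's stem. Locked (0), the post is 66 mm from the button's axis along the block's -x and 22 mm along +y; on its -y side 49 mm of bare housing lie free for pushing.
- tab_round (a joint): How far the round button's tab has slid along the block's +y, m: 0 fully locked, 0.045 fully unlocked, against its stop. Starts at 0 to 0.006. About 2.5 N of friction; it stays where it is left.
- switch_square: Switch block with the square button, fixed on the chassis: black housing 130 x 120 x 25 mm (own x -85 to +45 mm, y -35 to +85 mm). Origin: on its underside below the button's axis, 60 mm above the bench; z up, x from the post to the button, y the way the tab slides to unlock. Yaw up to about 0.45 rad.
- button_square_top (a point): Centre of the top face of the square button head (44 x 44 mm), plastic, 16 mm thick, on a 20 mm wide stem. Not pressed, its top is 61 mm above the block's origin, 36 mm above the housing.
- button_square (a joint): How far the square button is pushed in, m: 0 out, 0.012 fully in. It moves straight down against about 5 N and stays where it is left (no spring). While the tab's prongs are under its head they stop it after 2 mm; it is free once the tab has slid about 38 mm.
- tab_square_post (a point): Centre of the top of the square button's lock-tab post. Aluminium, 16 x 16 mm in plan, top 45 mm above the housing. From its foot a bar 16 mm wide (8 to 18 mm above the housing) runs along the block's x to a fork around the button's stem. Locked (0), the post is 66 mm from the button's axis along the block's -x and 22 mm along +y; on its -y side 49 mm of bare housing lie free for pushing.
- tab_square (a joint): How far the square button's tab has slid along the block's +y, m: 0 fully locked, 0.045 fully unlocked, against its stop. Starts at 0 to 0.006. About 2.5 N of friction; it stays where it is left.
- chassis: The fixed rack chassis lying on the bench, bare aluminium face up: 178 (x) x 482 (y) mm face, 60 mm high, two round connectors between the switch blocks. Origin: centre of its underside.
- screwdriver: Loose screwdriver, about 200 mm long, lying on the bench to the right of the chassis. Leave alone.
- plug: Loose black round plug, 52 mm across, 75 mm high, standing on the bench just beyond the chassis; origin at the centre of its foot. Leave alone.
- meter: Loose grey hand-held meter, 150 x 80 x 44 mm, lying on the bench to the left of the chassis; origin under its centre. Leave alone.

How it is judged:
By the outcome, as a careful person would: the job done as asked, in the order asked, and still so for the second after the job is handed in, with the robot touching nothing.
It also fails if it takes over 40 s, if anything falls off the work surface, if the arm or the gripper's body presses on something with over 40 N, if the wrist force passes 120 N, or if a joint passes its speed limit or range.

## Working session

There is one attempt and no reset: what is moved stays moved. The work goes in short steps, Python scripts to look and compute and a shell command to move; the robot and the scene stay as the last step left them, time stands still between calls to the robot, and variables do not carry over. Pictures are saved under pics/ and viewed, about 8 in all and at most 12, crops included, and the job is handed in when it is done.

```bash
mkdir -p pics
python3 - <<'E'
from rig import *
import cv2
for n in("top","side"):
    cv2.imwrite(f"pics/{n}0.png",get_image(n)[:,:,::-1]); print(n,camera_info(n))
print(get_state())
E
```

```text
top {'fov_y': 57.094437851914016, 'cx': 278.3221166278877, 'cy': 202.34229931949963, 'pose': array([[ 0.01747262,  0.9969879 , -0.07556346,  0.5754178 ],
       [-0.99964618,  0.01893505,  0.01868075, -0.00551202],
       [ 0.02005527,  0.07521032,  0.99696599,  1.05445002],
       [ 0.        ,  0.        ,  0.        ,  1.        ]])}
side {'fov_y': 54.01672246552092, 'cx': 271.1077199313849, 'cy': 209.739595635836, 'pose': array([[-0.96212098,  0.19597066, -0.18952235,  0.41480895],
       [-0.27232539, -0.6583849 ,  0.70168953,  0.81001087],
       [ 0.01273191,  0.72672197,  0.68681371,  0.91150178],
       [ 0.        ,  0.        ,  0.        ,  1.        ]])}
{'clock': 0.1, 'joint_pos': array([ 6.68008699e+01,  1.26700281e+01,  8.75194718e+01,  4.03730284e-04,
        7.99092667e+01, -7.22317895e+00]), 'qvel': array([-0.03776806, -0.05601802, -0.19503867, -0.04053344, -0.06046146,
       -0.01658954]), 'tau': array([ 1.93232292e-03, -4.95939767e+01, -3.88520229e+01,  7.03112665e-02,
        5.14995866e-02, -6.14767032e-05]), 'tool_pos': array([0.17190863, 0.6006414 , 0.40375146]), 'orientation': array([-9.00979328e+01,  1.28125724e-02, -1.59760332e+01]), 'ft_force': array([-0.26378871,  0.47502794, -0.19489502]), 'wrist_torque': array([0.00096114, 0.00214219, 0.02126141]), 'grip_width': 0.08680917294986115}
```

View pics/top0.png

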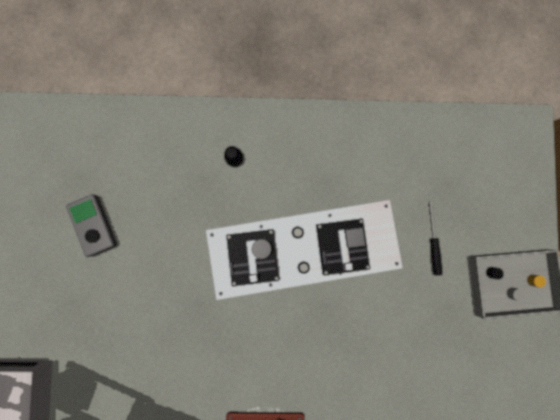

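View pics/side0.png

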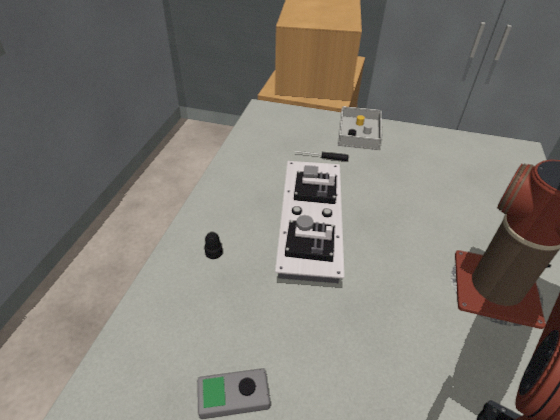

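The top view shows the round block at about (253,257) and the square block at (343,247). In the side view the round block is the nearer one, at (311,240). Next I'll enlarge both.

Run:
```python
import cv2,numpy as np
a=cv2.imread("pics/top0.png")[222:302,205:295]
b=cv2.imread("pics/side0.png")[205:285,270:360]
f=lambda i:cv2.resize(i,None,fx=8,fy=8,interpolation=cv2.INTER_CUBIC)
def grid(i,x0,y0):
    i=f(i)
    for k in range(0,90,10):
        cv2.putText(i,str(x0+k),(k*8,10),0,.35,(0,0,255),1);cv2.line(i,(k*8,12),(k*8,20),(0,0,255),1)
        if k<80: cv2.putText(i,str(y0+k),(0,k*8+4),0,.35,(0,0,255),1);cv2.line(i,(24,k*8),(32,k*8),(0,0,255),1)
    return i
cv2.imwrite("pics/ct.png",grid(a,205,222));cv2.imwrite("pics/cs.png",grid(b,270,205))
```

```text
(no output)
```

View pics/ct.png

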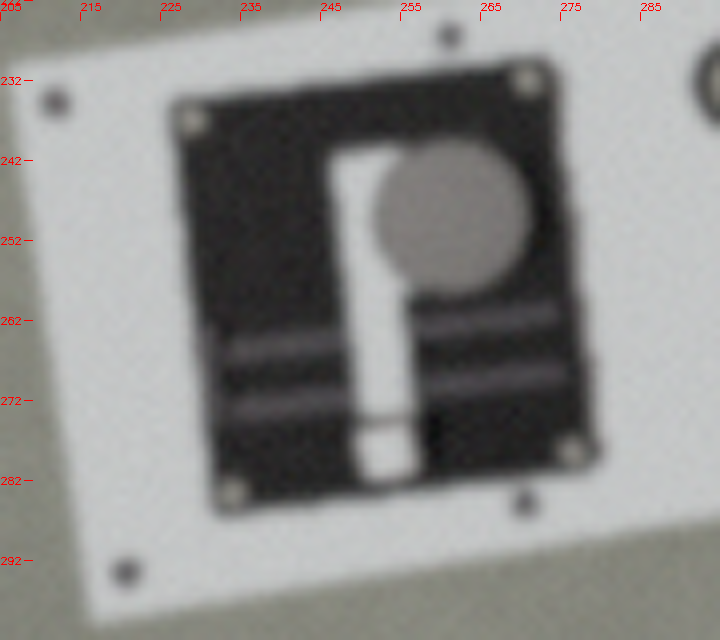

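View pics/cs.png

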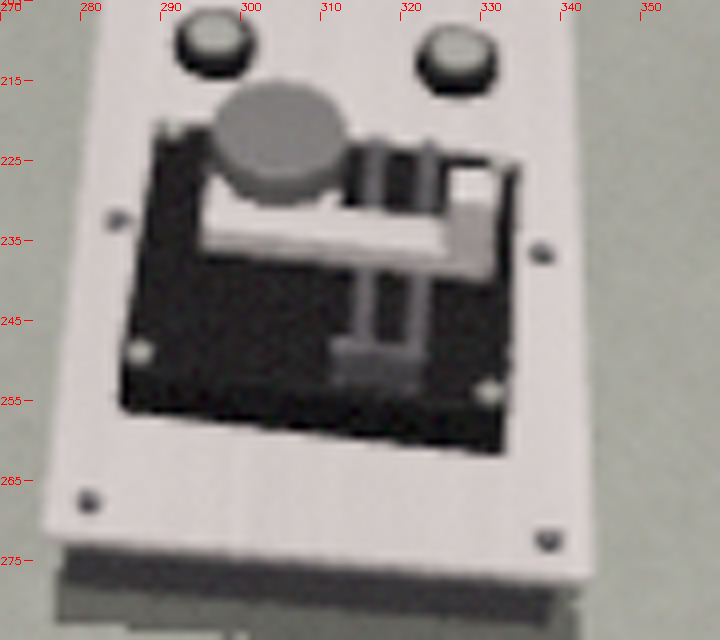

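The top crop shows the button centre at (261.5,248.9), the post top at (253.5,278.9) and the housing corners at (226.4,234.9), (274.1,229.5), (279.9,279.5) and (231.9,286.1). In the side crop the button is at (305.1,221.5) and the post at (329.3,228.4).

```bash
cat > h.py <<'E'
from rig import *
import numpy as np
def px2w(n,u,v,z):
    c=camera_info(n);f=210/np.tan(np.radians(c["fov_y"]/2));P=c["pose"]
    d=P[:3,:3]@np.array([(u-c["cx"])/f,-(v-c["cy"])/f,-1]);o=P[:3,3]
    return o+d*(z-o[2])/d[2]
E
python3 - <<'E'
from h import *
np.set_printoptions(precision=4,suppress=True)
B=px2w("top",261.5,248.9,.121);Q=px2w("top",253.5,278.9,.130)
print("top",B,Q,"side",px2w("side",305.1,221.5,.121),px2w("side",329.3,228.4,.130),camera_info("top").keys())
C=[px2w("top",*p,.085) for p in((226.4,234.9),(274.1,229.5),(279.9,279.5),(231.9,286.1))]
print([np.linalg.norm(C[i]-C[(i+1)%4]) for i in range(4)],np.mean(C,0))
ex=(C[0]-C[3]+C[1]-C[2])[:2];ey=(C[0]-C[1]+C[3]-C[2])[:2]
print(np.degrees([np.arctan2(ex[1],ex[0]),np.arctan2(-ey[0],ey[1])]))
yaw=np.mean([np.arctan2(ex[1],ex[0]),np.arctan2(-ey[0],ey[1])]);R=np.array([[np.cos(yaw),-np.sin(yaw)],[np.sin(yaw),np.cos(yaw)]])
print("yaw",np.degrees(yaw),"Q-B in block",R.T@(Q-B)[:2],"origin from corners",np.mean(C,0)[:2]-R@[-.02,.025])
from scipy.spatial.transform import Rotation as Ro
s=get_state();print(Ro.from_euler("xyz",s["orientation"],degrees=True).as_matrix())
E
```

```text
top [0.5333 0.0154 0.121 ] [0.4629 0.0327 0.13  ] side [0.5318 0.0208 0.121 ] [0.4635 0.0368 0.13  ] dict_keys(['fov_y', 'cx', 'cy', 'pose'])
[np.float64(0.11982576307519349), np.float64(0.12463342724210325), np.float64(0.11977553938187496), np.float64(0.12702809209621052)] [0.5104 0.0367 0.085 ]
[7.6954 8.0235]
yaw 7.859453022766554 Q-B in block [-0.0673  0.0267] origin from corners [0.5336 0.0147]
[[ 0.9614 -0.0007  0.2752]
 [-0.2752 -0.0016  0.9614]
 [-0.0002 -1.     -0.0017]]
```

Top and side views agree to about 5 mm, and the housing measures within 3 mm of its stated size. The tab starts at about 4 mm. Now I'll move over with the fingers shut.

```bash
python3 -m handwheel '[{"travel":[36,0,-40],"turn":-3,"fingers":-1},{"travel":[60,0,-66],"turn":-8,"fingers":-1},{"travel":[90,0,-95],"turn":-14,"fingers":-1},{"travel":[120,0,-125],"turn":-20,"fingers":-1},{"travel":[150,0,-155],"turn":-24,"fingers":-1},{"travel":[180,0,-185],"turn":-24,"fingers":-1},{"travel":[210,0,-215],"turn":-24,"fingers":-1},{"travel":[240,0,-245],"turn":-24,"fingers":-1}]'
cat >> h.py <<'E'
from scipy.spatial.transform import Rotation as Ro
def go(p,n=1):
    s=get_state();R=Ro.from_euler("xyz",s["orientation"],degrees=True).as_matrix()
    print("clock",s["clock"],"pos",s["tool_pos"].round(4),"rpy",s["orientation"].round(2),"F",s["ft_force"].round(2),"w",round(s["grip_width"],4),"travel",(1000*R.T@(np.array(p)-s["tool_pos"])).round(1))
E
python3 -c "
from h import *
go([.4685,-.0004,.40])"
```

```text
clock: 0.77
tool_pos: [0.3308, 0.3059, 0.4044]
orientation: [-90.0, 0.0, 8.1]
ft_force: [0.1, 0.8, -0.6]
grip_width: 0.0414
clock 0.7667 pos [0.3308 0.3059 0.4044] rpy [-9.001e+01  1.000e-02  8.060e+00] F [ 0.15  0.8  -0.62] w 0.0414 travel [  93.4    4.5 -322.6]
```

```bash
python3 -m handwheel '[{"travel":[10,0,-38],"turn":0,"fingers":-1},{"travel":[21,0,-76],"turn":0,"fingers":-1},{"travel":[32,0,-114],"turn":0,"fingers":-1},{"travel":[43,0,-152],"turn":0,"fingers":-1},{"travel":[54,0,-190],"turn":0,"fingers":-1},{"travel":[65,0,-228],"turn":0,"fingers":-1},{"travel":[76,0,-266],"turn":0,"fingers":-1},{"travel":[88,0,-300],"turn":0,"fingers":-1}]'
python3 -m handwheel '[{"travel":[0,10,-10],"turn":0,"fingers":-1},{"travel":[0,20,-15],"turn":0,"fingers":-1},{"travel":[0,20,-15],"turn":0,"fingers":-1}]'
python3 -c "
from h import *
go([.4685,-.0004,.292])"
```

```text
clock: 1.43
tool_pos: [0.4598, 0.0207, 0.4046]
orientation: [-90.0, 0.0, 8.0]
ft_force: [1.1, 0.5, -0.1]
grip_width: 0.0005
clock: 1.68
tool_pos: [0.4607, 0.0078, 0.3816]
orientation: [-89.9, 0.3, 7.9]
ft_force: [-1.0, 1.1, -0.0]
grip_width: 0.0007
clock 1.6833 pos [0.4607 0.0078 0.3816] rpy [-89.9    0.29   7.93] F [-0.98  1.1  -0.01] w 0.0007 travel [ 7.1 89.5 -9.3]
```

```bash
python3 -m handwheel '[{"travel":[7,15,-9],"turn":0,"fingers":-1},{"travel":[7,30,-9],"turn":0,"fingers":-1},{"travel":[7,45,-9],"turn":0,"fingers":-1},{"travel":[7,55,-9],"turn":0,"fingers":-1},{"travel":[7,55,-9],"turn":0,"fingers":-1},{"travel":[7,55,-9],"turn":0,"fingers":-1}]'
python3 - <<'E'
from h import *
import cv2
go([.4685,-.0004,.292])
a=get_image("side")[150:300,220:420,::-1]
cv2.imwrite("pics/s1.png",cv2.resize(a,None,fx=4,fy=4,interpolation=2))
E
```

```text
clock: 2.18
tool_pos: [0.4694, 0.0013, 0.3293]
orientation: [-90.0, 0.1, 8.1]
ft_force: [0.9, -0.6, 0.7]
grip_width: 0.0003
clock 2.1833 pos [0.4694 0.0013 0.3293] rpy [-89.96   0.1    8.11] F [ 0.88 -0.58  0.75] w 0.0003 travel [-1.  37.3 -1.6]
```

View pics/s1.png

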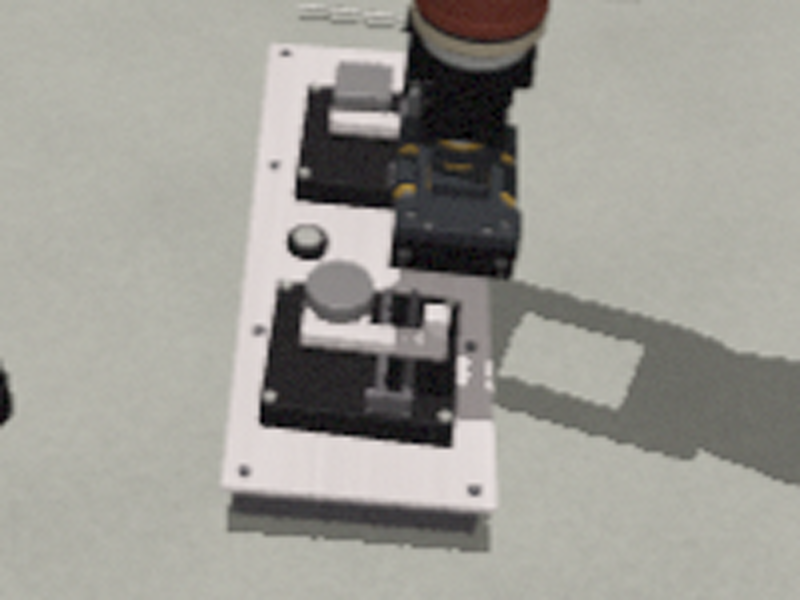

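The side view shows the gripper's body hiding the fingers, with the post at crop (437,325) unmoved and clear of the body. I'll go down beside the post.

```bash
python3 -m handwheel '[{"travel":[-1,10,-1],"turn":0,"fingers":-1},{"travel":[-1,20,-1],"turn":0,"fingers":-1},{"travel":[-1,30,-1],"turn":0,"fingers":-1},{"travel":[-1,37,-1],"turn":0,"fingers":-1},{"travel":[-1,37,-1],"turn":0,"fingers":-1},{"travel":[-1,37,-1],"turn":0,"fingers":-1}]'
python3 -m handwheel '[{"travel":[0,0,3],"turn":0,"fingers":-1},{"travel":[0,0,6],"turn":0,"fingers":-1},{"travel":[0,0,9],"turn":0,"fingers":-1},{"travel":[0,0,12],"turn":0,"fingers":-1},{"travel":[0,0,15],"turn":0,"fingers":-1},{"travel":[0,0,18],"turn":0,"fingers":-1},{"travel":[0,0,18],"turn":0,"fingers":-1}]'
python3 -c "
from h import *
go([.4685,-.0004,.292])"
```

```text
clock: 2.73
tool_pos: [0.4687, -0.0009, 0.2918]
orientation: [-90.0, 0.1, 8.0]
ft_force: [0.8, -0.1, 0.2]
grip_width: 0.0005
clock: 3.32
tool_pos: [0.4665, 0.0174, 0.2929]
orientation: [-90.0, -0.0, 8.1]
ft_force: [-0.5, -0.7, -0.2]
grip_width: 0.0003
clock 3.3167 pos [0.4665 0.0174 0.2929] rpy [-9.001e+01 -2.000e-02  8.060e+00] F [-0.54 -0.73 -0.16] w 0.0003 travel [ -0.5   0.9 -17.9]
```

```bash
python3 -m handwheel '[{"travel":[0,0,3],"turn":0,"fingers":-1},{"travel":[0,0,6],"turn":0,"fingers":-1},{"travel":[0,0,9],"turn":0,"fingers":-1},{"travel":[0,0,12],"turn":0,"fingers":-1},{"travel":[0,0,12],"turn":0,"fingers":-1}]'
python3 -m handwheel '[{"travel":[0,0,3],"turn":0,"fingers":-1},{"travel":[0,0,6],"turn":0,"fingers":-1},{"travel":[0,0,9],"turn":0,"fingers":-1},{"travel":[0,0,12],"turn":0,"fingers":-1},{"travel":[0,0,12],"turn":0,"fingers":-1}]'
python3 - <<'E'
from h import *
import cv2
go([.4685,-.0004,.292])
a=get_image("side")[180:290,260:400,::-1]
cv2.imwrite("pics/s2.png",cv2.resize(a,None,fx=5,fy=5,interpolation=2))
E
```

```text
clock: 3.73
tool_pos: [0.4649, 0.0292, 0.2928]
orientation: [-90.0, -0.0, 8.0]
ft_force: [0.8, -1.2, -0.1]
grip_width: 0.0004
clock: 4.15
tool_pos: [0.4632, 0.0412, 0.2928]
orientation: [-90.0, -0.0, 8.0]
ft_force: [0.3, -1.4, 0.2]
grip_width: 0.0006
clock 4.15 pos [0.4632 0.0412 0.2928] rpy [-8.998e+01 -2.000e-02  8.040e+00] F [ 0.32 -1.43  0.18] w 0.0006 travel [ -0.6   0.8 -42. ]
```

View pics/s2.png

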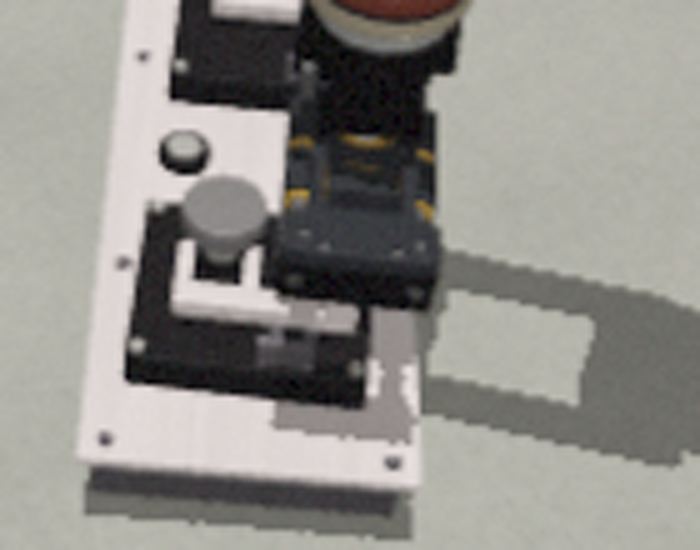

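The tab has clearly slid, and the fork's prongs show behind its bar at crop (180,310) to (350,310). I'll keep pushing gently until the stop.

```bash
python3 -m handwheel '[{"travel":[0,0,2],"turn":0,"fingers":-1},{"travel":[0,0,4],"turn":0,"fingers":-1},{"travel":[0,0,6],"turn":0,"fingers":-1},{"travel":[0,0,6],"turn":0,"fingers":-1},{"travel":[0,0,6],"turn":0,"fingers":-1}]'
python3 -m handwheel '[{"travel":[0,0,1],"turn":0,"fingers":-1},{"travel":[0,0,2],"turn":0,"fingers":-1},{"travel":[0,0,3],"turn":0,"fingers":-1},{"travel":[0,0,3],"turn":0,"fingers":-1}]'
```

```text
clock: 4.62
tool_pos: [0.4623, 0.0468, 0.2927]
orientation: [-90.0, 0.0, 8.0]
ft_force: [1.4, -0.6, 1.5]
grip_width: 0.0008
clock: 4.95
tool_pos: [0.4619, 0.0497, 0.2927]
orientation: [-90.0, 0.0, 8.0]
ft_force: [-0.1, -1.6, -0.3]
grip_width: 0.0001
```

```bash
python3 -m handwheel '[{"travel":[0,0,1],"turn":0,"fingers":-1},{"travel":[0,0,2],"turn":0,"fingers":-1},{"travel":[0,0,3],"turn":0,"fingers":-1},{"travel":[0,0,3],"turn":0,"fingers":-1}]'
python3 -m handwheel '[{"travel":[0,0,1],"turn":0,"fingers":-1},{"travel":[0,0,2],"turn":0,"fingers":-1},{"travel":[0,0,2],"turn":0,"fingers":-1}]'
```

```text
clock: 5.28
tool_pos: [0.4615, 0.0527, 0.2927]
orientation: [-90.0, 0.0, 8.0]
ft_force: [0.8, -1.9, -0.9]
grip_width: 0.0006
clock: 5.53
tool_pos: [0.4612, 0.0547, 0.2927]
orientation: [-90.0, 0.0, 8.0]
ft_force: [0.4, -2.8, -0.4]
grip_width: 0.0001
```

```bash
python3 -m handwheel '[{"travel":[0,0,1],"turn":0,"fingers":-1},{"travel":[0,0,2],"turn":0,"fingers":-1},{"travel":[0,0,2],"turn":0,"fingers":-1}]'
python3 -m handwheel '[{"travel":[0,0,1],"turn":0,"fingers":-1},{"travel":[0,0,2],"turn":0,"fingers":-1},{"travel":[0,0,2],"turn":0,"fingers":-1}]'
```

```text
clock: 5.78
tool_pos: [0.4609, 0.0567, 0.2927]
orientation: [-90.0, 0.0, 8.0]
ft_force: [0.8, -2.5, -0.6]
grip_width: 0.0004
clock: 6.03
tool_pos: [0.4608, 0.0578, 0.2928]
orientation: [-90.1, -0.0, 8.0]
ft_force: [1.1, -7.2, -1.9]
grip_width: 0.0006
```

```bash
python3 -m handwheel '[{"travel":[0,0,1],"turn":0,"fingers":-1},{"travel":[0,0,1],"turn":0,"fingers":-1},{"travel":[0,0,1],"turn":0,"fingers":-1}]'
```

```text
clock: 6.28
tool_pos: [0.4608, 0.0582, 0.2928]
orientation: [-90.2, -0.0, 8.0]
ft_force: [1.9, -11.1, -1.4]
grip_width: 0.0005
```

The tab is at its stop: the force rises to 11 N while the tool stands still. I'll back off, rise and move over the button.

```bash
python3 -m handwheel '[{"travel":[0,0,-4],"turn":0,"fingers":-1},{"travel":[0,0,-12],"turn":0,"fingers":-1},{"travel":[0,-15,-14],"turn":0,"fingers":-1},{"travel":[0,-30,-14],"turn":0,"fingers":-1},{"travel":[20,-35,-25],"turn":0,"fingers":-1},{"travel":[45,-35,-40],"turn":0,"fingers":-1},{"travel":[66,-35,-53],"turn":0,"fingers":-1},{"travel":[66,-35,-53],"turn":0,"fingers":-1}]'
python3 -m handwheel '[{"travel":[0,0,0],"turn":0,"fingers":-1},{"travel":[0,0,0],"turn":0,"fingers":-1}]'
python3 - <<'E'
from h import *
import cv2
go([.5328,.0165,.308])
a=get_image("side")[180:290,260:400,::-1]
cv2.imwrite("pics/s3.png",cv2.resize(a,None,fx=5,fy=5,interpolation=2))
E
```

```text
clock: 6.95
tool_pos: [0.5362, 0.0146, 0.3284]
orientation: [-90.0, -0.2, 8.0]
ft_force: [-1.4, -0.4, 1.1]
grip_width: 0.0006
clock: 7.12
tool_pos: [0.5327, 0.0163, 0.3271]
orientation: [-89.9, 0.1, 8.0]
ft_force: [-0.1, 0.0, 0.1]
grip_width: 0.0005
clock 7.1167 pos [0.5327 0.0163 0.3271] rpy [-89.93   0.1    8.01] F [-0.1   0.03  0.12] w 0.0005 travel [ 0.2 19.1  0.1]
```

View pics/s3.png

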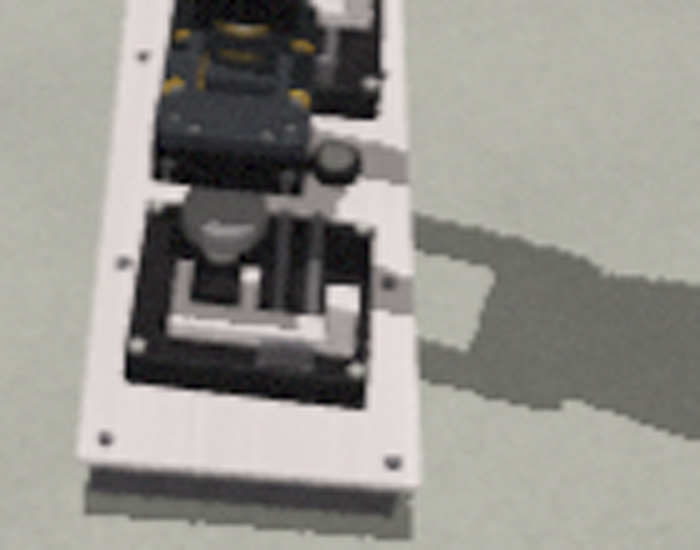

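The prongs, at crop (185,290) and (250,285), are clear of the head, and the post stands at the far end at crop (343,305). Now I'll press the button.

```bash
python3 -m handwheel '[{"travel":[0,8,0],"turn":0,"fingers":-1},{"travel":[0,16,0],"turn":0,"fingers":-1},{"travel":[0,20,0],"turn":0,"fingers":-1},{"travel":[0,23,0],"turn":0,"fingers":-1},{"travel":[0,26,0],"turn":0,"fingers":-1},{"travel":[0,29,0],"turn":0,"fingers":-1},{"travel":[0,29,0],"turn":0,"fingers":-1}]'
python3 -m handwheel '[{"travel":[0,1,0],"turn":0,"fingers":-1},{"travel":[0,3,0],"turn":0,"fingers":-1},{"travel":[0,4,0],"turn":0,"fingers":-1},{"travel":[0,4,0],"turn":0,"fingers":-1}]'
```

```text
clock: 7.75
tool_pos: [0.5332, 0.0163, 0.2983]
orientation: [-90.0, 0.0, 8.0]
ft_force: [-0.0, 0.1, -0.6]
grip_width: 0.0006
clock: 8.08
tool_pos: [0.5334, 0.0162, 0.2948]
orientation: [-90.0, -0.0, 8.0]
ft_force: [-1.5, 1.0, 1.6]
grip_width: 0.0004
```

```bash
python3 -m handwheel '[{"travel":[0,1,0],"turn":0,"fingers":-1},{"travel":[0,2,0],"turn":0,"fingers":-1},{"travel":[0,2,0],"turn":0,"fingers":-1}]'
python3 -m handwheel '[{"travel":[0,1,0],"turn":0,"fingers":-1},{"travel":[0,2,0],"turn":0,"fingers":-1},{"travel":[0,2,0],"turn":0,"fingers":-1}]'
```

```text
clock: 8.33
tool_pos: [0.5334, 0.0162, 0.2927]
orientation: [-90.0, -0.0, 8.0]
ft_force: [-0.9, 0.6, 2.7]
grip_width: 0.0008
clock: 8.58
tool_pos: [0.5335, 0.0162, 0.2915]
orientation: [-90.0, -0.0, 8.0]
ft_force: [-3.7, 0.2, 8.6]
grip_width: 0.0007
```

```bash
python3 -m handwheel '[{"travel":[0,1,0],"turn":0,"fingers":-1},{"travel":[0,1,0],"turn":0,"fingers":-1},{"travel":[0,1,0],"turn":0,"fingers":-1}]'
python3 -m handwheel '[{"travel":[0,1,0],"turn":0,"fingers":-1},{"travel":[0,1,0],"turn":0,"fingers":-1},{"travel":[0,1,0],"turn":0,"fingers":-1}]'
```

```text
clock: 8.83
tool_pos: [0.5336, 0.0162, 0.2914]
orientation: [-90.0, -0.0, 8.0]
ft_force: [-7.1, 0.5, 15.1]
grip_width: 0.0006
clock: 9.08
tool_pos: [0.5337, 0.0162, 0.2914]
orientation: [-90.0, -0.0, 8.0]
ft_force: [-10.1, 1.9, 21.1]
grip_width: 0.0006
```

The button is hard against its stop: 21 N with the tip at z = 0.1094, where 0.109 is expected. I'll retreat straight up, well clear, and check.

```bash
python3 -m handwheel '[{"travel":[0,-8,0],"turn":0,"fingers":-1},{"travel":[0,-25,0],"turn":0,"fingers":-1},{"travel":[0,-50,0],"turn":0,"fingers":-1},{"travel":[0,-85,0],"turn":0,"fingers":-1},{"travel":[-30,-105,0],"turn":0,"fingers":-1},{"travel":[-60,-120,0],"turn":0,"fingers":-1},{"travel":[-90,-130,0],"turn":0,"fingers":-1},{"travel":[-120,-130,0],"turn":0,"fingers":-1}]'
python3 -m handwheel '[{"travel":[0,0,-35],"turn":0,"fingers":-1},{"travel":[0,0,-70],"turn":0,"fingers":-1},{"travel":[0,0,-105],"turn":0,"fingers":-1},{"travel":[0,0,-130],"turn":0,"fingers":-1},{"travel":[0,0,-130],"turn":0,"fingers":-1},{"travel":[0,0,-130],"turn":0,"fingers":-1}]'
python3 - <<'E'
from h import *
import cv2
a=get_image("side")[180:290,260:400,::-1];b=get_image("top")[:,:,::-1]
f=lambda i:cv2.resize(i,(400,314),interpolation=2)
cv2.imwrite("pics/s4.png",np.vstack([np.hstack([f(a),f(b[222:302,205:307])]),np.hstack([f(b),f(get_image("side")[:,:,::-1])])])[:600])
E
```

```text
clock: 9.75
tool_pos: [0.4139, -0.0008, 0.4207]
orientation: [-90.1, -0.2, 8.0]
ft_force: [0.6, -0.7, 1.2]
grip_width: 0.0005
clock: 10.25
tool_pos: [0.4325, -0.1304, 0.4181]
orientation: [-90.0, 0.0, 7.9]
ft_force: [0.6, 0.3, -0.3]
grip_width: 0.0005
```

View pics/s4.png

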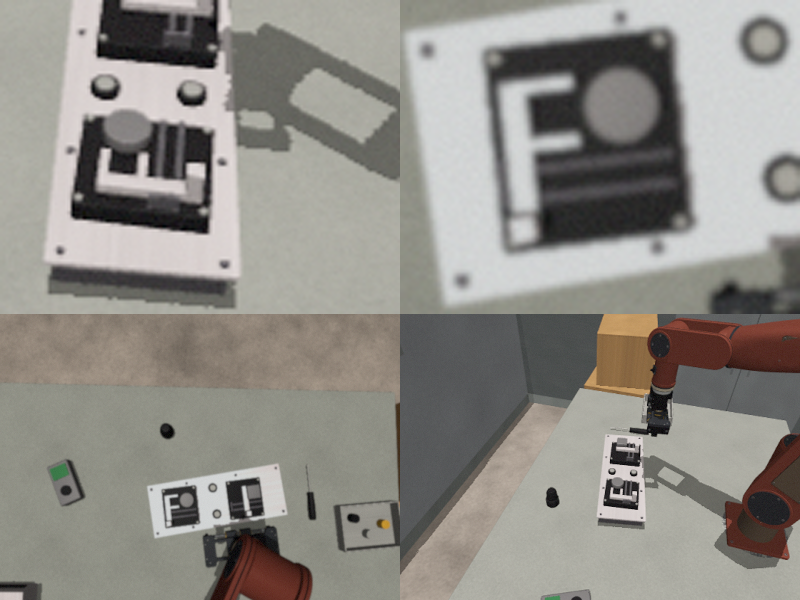

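The fork stands clear of the button, the post is at the far-left end at crop (522,228), and the button sits lower. The square block, meter, plug and screwdriver are where they were, and the arm is clear of everything.

```bash
python3 -c "
from rig import *
print(job_done())"
```

```text
the job is handed in; nothing more can be done
None
```

I unlocked the round-button block and pushed its button fully in. The job was handed in at about 10.5 s on the robot's clock; no verdict is reported.

- **Tab:** I pushed the post along with the closed fingers until it stopped. The force rose from about 2.5 N to 11 N while the tool stayed put. In the last pictures the post is at the far end and the fork is clear of the button.
- **Button:** I pressed it straight down until it stopped, with up to about 21 N of vertical force. The fingertips ended at z = 0.109 m, which is where a fully pressed button should be. The button looks lower in the last side view.
- **Rest of the scene:** the final pictures show the square block, meter, plug and screwdriver where they were. The gripper is well above everything and touches nothing.

**Disagreements:** the top and side cameras differed by about 5 mm in y for the button, so I used a point between them. The tab stop came about 6 mm further along than I calculated, so I relied on the force rise and the pictures instead.

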